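# Loosen two captive thumbscrews and lift the cover off

### The job

Open the small electronics enclosure: loosen both of its red captive thumbscrews, one after the other, a quarter turn counter-clockwise each, while the cover stays in its place. Then lift the cover off by its black handle and set it down flat, without dropping it, in the middle of the black rubber mat; leave both screws loose.

Things in the scene. Friction and masses are not known exactly. Their poses are not given: they have to be found in the camera images.
- cover: loose aluminium cover, 130 (x) x 160 (y) x 3 mm, about 0.25 kg. Origin: its centre, level with the underside of its four 6 mm feet, which hang inside the enclosure walls with 3 mm play; seated, 39 mm above the worktop. Upper face 9 mm above origin. Black bridge handle over the centre: bar 64 mm along x, 12 mm thick along y, top 49 mm, underside 33 mm above origin. z up. Once freed it lifts straight up.
- enclosure: grey open-topped metal box, 130 (x) x 160 (y) x 45 mm, fixed to the worktop, left or right; the cover lies on its rim in line with it (same axes). Two ears with the thumbscrews stand out at its short ends, 230 mm in all along y. Origin: centre of its underside; z up.
- rest_mat: black rubber mat, 180 (own x) x 200 (own y) x 4 mm, fixed on the worktop on the other side from the enclosure. Origin: centre of its underside, on the worktop; z up. A cover lying on it has its own origin 4 mm above this one.
- screw_left (a joint): captive thumbscrew in the ear at the enclosure's own +y end. Joint in rad: 0 = tight, steel toe pointing inward over the cover's edge; grows as it is loosened, counter-clockwise from above, to a stop at 1.5. Starts at 0 to 0.2. Above 1.2 the toe is clear of the cover; below, it holds the cover down. Friction 0.04 N m; stays where left, does not come out.
- screw_right (a joint): captive thumbscrew in the ear at the enclosure's own -y end. Joint in rad: 0 = tight, steel toe pointing inward over the cover's edge; grows as it is loosened, counter-clockwise from above, to a stop at 1.5. Starts at 0 to 0.2. Above 1.2 the toe is clear of the cover; below, it holds the cover down. Friction 0.04 N m; stays where left, does not come out.
- screw_left_wing (a point): point on the upright axis of screw_left, in its red wing: an upright bar 34 mm long, 10 mm thick, 26 mm tall, centred on the axis; the point is 9 mm below its top and 26 mm above the seated cover's upper face. Own x: along the wing, towards the toe's tip (toe reaches 26 mm from the axis, 10 mm wide); z up. Turns with the screw; grip across own y. 98 mm from the cover's centre.
- screw_right_wing (a point): point on the upright axis of screw_right, in its red wing: an upright bar 34 mm long, 10 mm thick, 26 mm tall, centred on the axis; the point is 9 mm below its top and 26 mm above the seated cover's upper face. Own x: along the wing, towards the toe's tip (toe reaches 26 mm from the axis, 10 mm wide); z up. Turns with the screw; grip across own y. 98 mm from the cover's centre.

How it is judged:
On the way, in this order (a step that is already met when the one before it is completed fails the run):
1. both thumbscrews are loosened (each past 1.2 rad) while the cover is still in its place (within 12 mm of where it was) (value of joint each of screw_left, screw_right above 1.2 rad and distance of cover from where it was at the start of the episode below 0.012 m), for 0.1 s.
2. the cover is lifted clear of the enclosure, held by the fingers (height (world z) of cover above 0.055 m and contact force between the fingers and cover above 0.3 N), for 0.1 s.
3. the cover is set down on the mat (origin within 8 mm of its resting height, centres within 40 mm) while still held by the fingers (horizontal distance between cover and rest_mat below 0.04 m and z of cover in the frame of rest_mat below 0.012 m and contact force between the fingers and cover above 0.3 N), for 0.05 s.
At the end, for the whole second after the job is handed in: The cover lies flat (within 0.1 rad) and at rest on the mat, feet down, its centre within 40 mm of the mat's centre; both thumbscrews are still loose (above 1.1 rad) (horizontal distance between cover and rest_mat below 0.04 m and z of cover in the frame of rest_mat below 0.012 m and angle between cover's own z axis and vertical below 0.1 rad and linear speed of cover below 0.02 m/s and value of joint each of screw_left, screw_right above 1.1 rad); the robot touches nothing.
It also fails if it takes over 67 s, if anything falls off the work surface, if the arm or the gripper's body presses on something with over 40 N, if the wrist force passes 120 N, or if a joint passes its speed limit or range.

### The arm

A 6-joint arm with a two-finger parallel gripper is mounted at the origin on a cart in front of the work surface, level with it; the furniture and walls round the work are solid. World frame = base frame: x ahead of the robot, y to its left, z up, the work surface at z = 0. Lengths are in m, angles in rad, forces in N, time in s.
With the tool pointing down it reaches from about 0.35 to 0.85 m from the base axis. Payload 8.1 kg.
Tool frame: the origin (TCP) lies at the very end of the fingers, on their centre line; the grasp point (between the pads) lies 19 mm behind it (robot.pinch_z is the z of the grasp point in the tool frame, in m); z points along the fingers, y is the direction in which the jaws open and shut (so a half turn about z gives the same grasp; the last joint's range is limited). The gripper opens to 93 mm and grips with 3 to 60 N. Pads are 15 mm wide; open, the fingers measure 128 mm over their backs; the gripper's body (75 mm by 188 mm) begins 65 mm behind the grasp point.
Start: joints at [1.049, 0.13, 1.488, -0, 1.523, -0.085], TCP at [0.254, 0.544, 0.219] pointing down, gripper open.
Joint ranges: [-2.96, 2.96], [-0.89, 2.26], [0.02, 2.5], [-1.34, 4.48], [0, 2.73], [-2.66, 2.66]. Speed limits (rad/s): [2.39, 2.39, 2.79, 3.14, 3.14, 3.14].

### API

Orientations are given as a rotation vector (axis times angle).
In Python, from plant import robot gives the robot as it stands.
- The arm moves only by the tool drive_tool, never from a script. Its argument "steps" is a list of rows, each an object of numbers: "jaw": the opening, from 0 (shut) to 1 (fully open); "tx", "ty", "tz": the shift along the tool's x, y, z scaled (see below); "turn": the turn about the tool's z scaled (see below). A call has 1 to 12 rows; each row is the pose to reach, as a shift and turn from the pose commanded when the call began, along the tool's axes at that moment, turning the shorter way round; what a row does not reach only later rows make up. The controller multiplies each number of a shift by 0.3 m and each number of a turn by 180 degrees. A row lasts 1/10 s, in which the tool goes at most 50 mm and 8.59 degrees, less where a joint would pass 70% of its speed; a pose out of reach is approached as far as the arm can. A call with a number of a shift or a turn outside -1 to 1 is refused whole. A call with a gripper value outside its range is refused whole. The fingers move at their own pace and stop on an object; "force" is the grip in N (left out, the last holds). Time passes only in rows, so rows that repeat a pose let the fingers close. It gives the time, the measured TCP pose, the force and the opening at its end, in the units of the state.
- robot.read_state(): the state, without advancing time (a new reading comes with each control period).
- robot.read_camera(name): name is "scene" or "top"; returns (picture, depth): 400x640x3 uint8, blue, green, red; 400x640 float32, m along the optical axis (not along the pixel's ray), 0 where there is no reading.
- robot.get_calibration(name): a dict with "fx", "fy", "cx", "cy" (pixels), "k1" (the pictures are not rectified: a ray, as slopes to the right and down, at radius r is drawn at 1 + k1 r^2 times it, then the intrinsics apply), "eye" and "attitude" of the camera in the world. Camera axes: x right, y down, z forward; pixel columns grow to the right and rows downward; lengths in m; the calibration is good to about 2 mm. A picture is of the moment at which its call begins. get_calibration takes no time and is no camera call.
- robot.close_job(): hands the job in, once; it reports no verdict.
The state is a dict: "t": time; "q": joint angles; "dq": joint speeds; "joint_torque": joint torques, N m; "tool_pos": TCP position; "orientation": TCP orientation; "force": force on the tool from outside, world axes, zero at the start; "wrist_torque": the same for the moment, N m; "opening": finger opening in m.
Only numpy, scipy, OpenCV 4.12 (cv2) and the standard library are available. Lean on these libraries where they do the work, as an engineer would, in place of code of your own. Each camera call takes 0.05 s, during which the arm holds its last target.

## Working session

There is one attempt and no reset: what is moved stays moved. The work goes in short steps, Python scripts to look and compute and a tool call to move; the robot and the scene stay as the last step left them, time stands still between calls to the robot, and variables do not carry over. Pictures are saved under pics/ and viewed, and the job is handed in when it is done.

Besides the shell and the picture viewer there is one more tool, called after ">>>" as name([rows], argument=value, ...), one row to a line, values as JSON. drive_tool: Moves the arm, as the interface text tells. Its arguments: {"type":"object","properties":{"steps":{"type":"array"},"force":{"type":"number"}},"required":["steps"]}

```bash
ls; mkdir -p pics; python3 - <<'E'
from plant import robot
import cv2, numpy as np
for n in ("scene","top"):
    p,d=robot.read_camera(n); cv2.imwrite(f"pics/{n}0.png",p); np.save(f"pics/{n}0.npy",d); print(n,robot.get_calibration(n))
print(robot.read_state(), robot.pinch_z)
E
```

```text
pics
scene {'fx': 444.8694605007884, 'fy': 444.8694605007884, 'cx': 315.23183929061327, 'cy': 202.51112150044486, 'k1': -0.07243856283141623, 'eye': array([-0.07107473, -0.54102603,  0.53873958]), 'attitude': array([-1.97348564,  0.82008607, -0.49143499])}
top {'fx': 390.0121435479783, 'fy': 390.0121435479783, 'cx': 315.1098405088903, 'cy': 199.32884414136643, 'k1': -0.040130658814680295, 'eye': array([0.36680362, 0.01201072, 1.07928735]), 'attitude': array([-2.12513481,  2.16581148, -0.14865271])}
{'t': 0.1, 'q': array([ 1.04861325e+00,  1.31082782e-01,  1.48917006e+00, -5.63687370e-06,
        1.52295973e+00, -8.53987647e-02]), 'dq': array([ 0.00131159, -0.00084447, -0.0018363 , -0.00050346,  0.00171984,
        0.00071915]), 'joint_torque': array([ 1.13853137e-03, -5.61340463e+01, -4.93094945e+01,  7.70147564e-02,
        2.91039952e-02, -8.91208430e-06]), 'tool_pos': array([0.25354794, 0.54324479, 0.21769421]), 'orientation': array([-6.80553802e-01, -3.06650196e+00,  2.43031315e-03]), 'force': array([-0.633139  , -0.06544259, -1.61892561]), 'wrist_torque': array([ 0.03075295,  0.07386004, -0.00822448]), 'opening': 0.09272672385501388} -0.0188
```

View pics/top0.png

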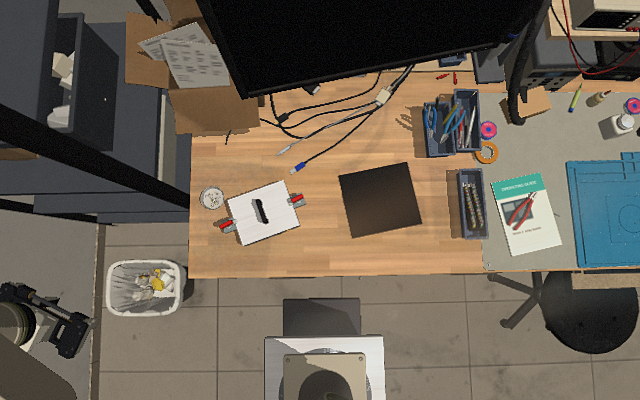

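View pics/scene0.png

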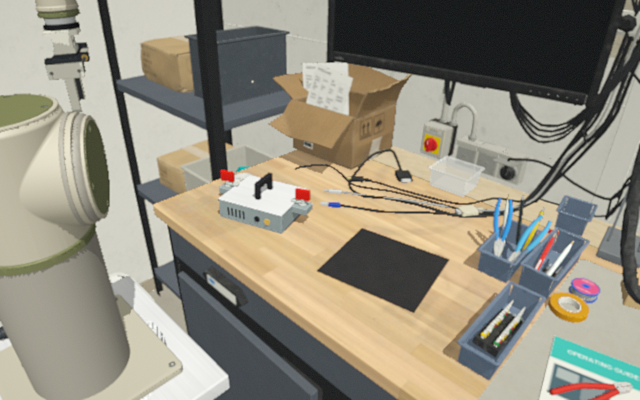

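The top view shows the enclosure at about (262,212), with red wings near (227,226) and (296,200), the black handle at (261,211) and the mat at (380,200). The scene view shows the same layout: wings at (228,176) and (303,194), mat at (385,268).

```bash
cat > h.py <<'E'
import numpy as np, cv2
from scipy.spatial.transform import Rotation as R
from plant import robot
def cal(n):
    c=robot.get_calibration(n); K=np.array([[c['fx'],0,c['cx']],[0,c['fy'],c['cy']],[0,0,1.]])
    return K,np.array([c['k1'],0,0,0.]),np.array(c['eye']),R.from_rotvec(c['attitude']).as_matrix()
def rays(n,uv):
    K,D,e,A=cal(n); p=cv2.undistortPoints(np.asarray(uv,float).reshape(-1,1,2),K,D).reshape(-1,2)
    return e,np.c_[p,np.ones(len(p))]@A.T
def plane(n,uv,z):
    e,d=rays(n,uv); return e+d*((z-e[2])/d[:,2])[:,None]
def proj(n,P):
    K,D,e,A=cal(n); pc=(np.atleast_2d(P)-e)@A
    return cv2.projectPoints(pc,np.zeros(3),np.zeros(3),K,D)[0].reshape(-1,2)
def pts(n,depth,mask):
    v,u=np.nonzero(mask&(depth>0)); e,d=rays(n,np.c_[u,v]); return e+d*depth[v,u][:,None],np.c_[u,v]
E
python3 - <<'E'
from h import *
im={n:cv2.imread(f"pics/{n}0.png") for n in("top","scene")}; de={n:np.load(f"pics/{n}0.npy") for n in im}
cv2.imwrite("pics/tz.png",cv2.resize(im["top"][165:265,190:330],None,fx=5,fy=5,interpolation=cv2.INTER_NEAREST))
cv2.imwrite("pics/sz.png",cv2.resize(im["scene"][150:240,205:325],None,fx=6,fy=6,interpolation=cv2.INTER_NEAREST))
for n in im:
    h=cv2.cvtColor(im[n],cv2.COLOR_BGR2HSV); red=((h[...,0]<8)|(h[...,0]>172))&(h[...,1]>140)&(h[...,2]>70)
    k,l,s,c=cv2.connectedComponentsWithStats(red.astype(np.uint8))
    for i in range(1,k):
        if s[i,4]<25: continue
        P,uv=pts(n,de[n],l==i); print(n,"red",c[i],s[i,4],np.median(P,0),"zmax",P[:,2].max() if len(P) else 0)
# mat
g=im["top"].max(2)<60; g[:150]=0; g[250:]=0; g[:,:330]=0; g[:,430:]=0
cs,_=cv2.findContours(g.astype(np.uint8),0,2); c=max(cs,key=cv2.contourArea)
q=cv2.approxPolyDP(c,8,True).reshape(-1,2); print(q)
r=cv2.minAreaRect(plane("top",c.reshape(-1,2),.004)[:,:2].astype(np.float32)); print("mat top",r)
Pm=plane("top",q,.004); print(Pm)
# mat from scene
g=im["scene"].max(2)<60; g[:225]=0; g[320:]=0; g[:,:310]=0; g[:,455:]=0
cs,_=cv2.findContours(g.astype(np.uint8),0,2); c=max(cs,key=cv2.contourArea)
print("mat scene",cv2.minAreaRect(plane("scene",c.reshape(-1,2),.004)[:,:2].astype(np.float32)))
# cover white by depth
P,uv=pts("top",de["top"],np.ones(im["top"].shape[:2],bool))
s=(uv[:,0]>215)&(uv[:,0]<312)&(uv[:,1]>175)&(uv[:,1]<250)
Pc=P[s]; hist=np.histogram(Pc[:,2],bins=np.arange(-.01,.12,.005)); print(hist[0])
w=(im["top"].min(2)>170); w[:175]=0;w[250:]=0;w[:,:218]=0;w[:,312:]=0
cs,_=cv2.findContours(w.astype(np.uint8),0,2); c=max(cs,key=cv2.contourArea)
print("cover",cv2.minAreaRect(plane("top",c.reshape(-1,2),.048)[:,:2].astype(np.float32)))
b=(im["top"].max(2)<60); b[:190]=0;b[235:]=0;b[:,:240]=0;b[:,285:]=0
cs,_=cv2.findContours(b.astype(np.uint8),0,2); c=max(cs,key=cv2.contourArea)
print("handle",cv2.contourArea(c),cv2.minAreaRect(plane("top",c.reshape(-1,2),.088)[:,:2].astype(np.float32)))
E
```

```text
top red [568.328125  32.453125] 64 [ 0.83233699 -0.53973957  0.31519406] zmax 0.32623136231972283
top red [601.8         66.35652174] 115 [ 0.80529718 -0.70350296  0.19599425] zmax 0.26899056145092304
top red [454.72413793  78.44827586] 29 [ 0.86757211 -0.39993018  0.00844671] zmax 0.012874271925783054
top red [442.2962963   75.81481481] 27 [ 0.87784451 -0.36353876  0.00826906] zmax 0.014609021419839774
top red [633.49382716 104.74074074] 81 [ 0.77939261 -0.91731749  0.02025886] zmax 0.024851179875539087
top red [460.15151515 127.6969697 ] 33 [ 0.70994827 -0.39027964  0.04317331] zmax 0.05351966568938593
top red [487.8877551 129.3877551] 98 [ 0.7096729  -0.47654672  0.02199777] zmax 0.026280259966316555
top red [296.73214286 197.875     ] 56 [0.51426614 0.06163637 0.08368306] zmax 0.08787228077196685
top red [519.  209.4] 70 [ 0.48360515 -0.54611892  0.01947822] zmax 0.024933202739165772
top red [524.56521739 215.65217391] 46 [ 0.46008204 -0.56289248  0.01951341] zmax 0.02451790825025335
top red [225.42622951 223.98360656] 61 [0.45040815 0.24677471 0.08352838] zmax 0.0876437812482882
[... 759 characters left out ...]
6 -0.0504695   0.004     ]
 [ 0.48955011 -0.07006532  0.004     ]
 [ 0.55089787 -0.24852838  0.004     ]
 [ 0.48283812 -0.27003882  0.004     ]
 [ 0.43718481 -0.19273689  0.004     ]
 [ 0.44931376 -0.27653017  0.004     ]]
mat scene ((0.5154363512992859, -0.16584999859333038), (0.1721702367067337, 0.19298741221427917), 10.602873802185059)
[   3  836 2622  237   17   21   16   13   18   14   88 1860 1038   27
   12    6   14   18   81  107   32    0    0    0    0]
cover ((0.48265695571899414, 0.15594178438186646), (0.1294938623905182, 0.16227689385414124), 19.092496871948242)
handle 78.0 ((0.4824344217777252, 0.1527961939573288), (0.06489688903093338, 0.0125844432041049), 19.231000900268555)
```

View pics/tz.png

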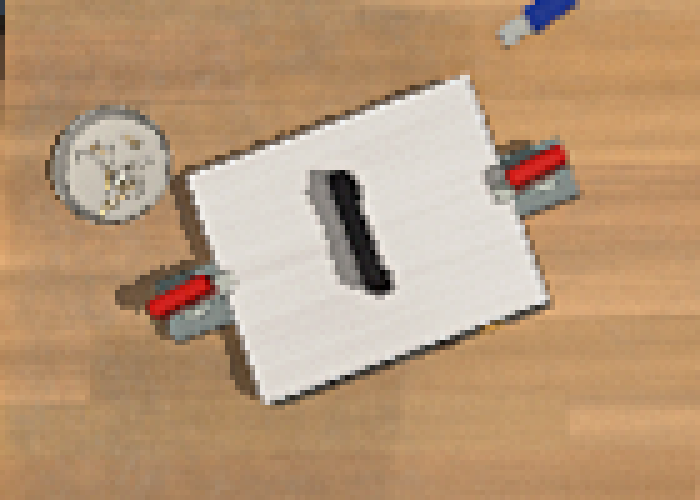

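View pics/sz.png

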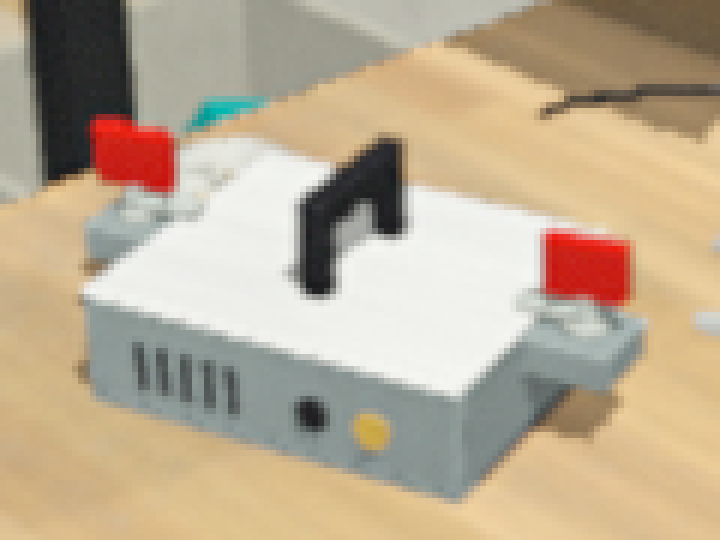

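```bash
cat >> h.py <<'E'
def pose():
    s=robot.read_state(); M=R.from_rotvec(s['orientation']).as_matrix(); return s,np.array(s['tool_pos']),M,np.degrees(np.arctan2(M[1,1],M[0,1]))
def go(x,y,z,yaw):
    "tool shift/turn in the units of drive_tool; yaw = world direction of tool y, deg (mod 180)"
    s,p,M,yw=pose(); d=M.T@(np.array([x,y,z])-p)/.3; t=(yw-yaw+90)%180-90
    print("t",s['t'],"pos",p.round(4),"yaw",yw.round(2),"tilt",np.degrees(np.arccos(-M[2,2])).round(2),"F",np.round(s['force'],1),"op",round(s['opening'],4)); print("tx,ty,tz",d.round(4),"turn",round(t/180,4),"rows>=",np.ceil(abs(t)/8.59), np.ceil(np.linalg.norm(d)*.3/.05))
E
cat > wings.py <<'E'
from h import *
import sys
def wings(im,de,C=(.4825,.1545),yaw=19.05,n="top"):
    h=cv2.cvtColor(im,cv2.COLOR_BGR2HSV); red=((h[...,0]<8)|(h[...,0]>172))&(h[...,1]>120)&(h[...,2]>70)
    P,uv=pts(n,np.where(de>0,de,0),red)
    for nm,s in(("left",1),("right",-1)):
        u=np.array([-np.sin(np.radians(yaw)),np.cos(np.radians(yaw))])*s; a=np.array(C)+.098*u
        k=(np.hypot(*(P[:,:2]-a).T)<.03)
        q=plane(n,uv[k],.083)[:,:2].astype(np.float32)
        Q=P[k]; q2=Q[Q[:,2]>.077][:,:2]
        print(nm,"pred",a.round(4),k.sum())
        for b in (q,q2):
            if len(b)<5: continue
            w,v=np.linalg.eigh(np.cov(b.T)); d=v[:,1]; d=d*np.sign(d@-u) if abs(d@u)>.3 else d
            an=np.degrees(np.arctan2(d[1],d[0])); base=yaw-90*s
            print("  mean",b.mean(0).round(4),"len",round(float(np.ptp(b@d)),4),"joint(mod pi) rad",round(float(np.radians((an-base+60)%180-60)),3))
if __name__=="__main__":
    n=sys.argv[1]; de=np.load(f"pics/top{n}.npy"); wings(cv2.imread(f"pics/top{n}.png"),de)
E
python3 wings.py 0; python3 -c "
from h import *
go(.4506,.2472,.13,21)"
```

```text
left pred [0.4505 0.2471] 61
  mean [0.4501 0.246 ] len 0.0342 joint(mod pi) rad 0.134
  mean [0.4503 0.2465] len 0.033 joint(mod pi) rad 0.132
right pred [0.5145 0.0619] 57
  mean [0.5144 0.0622] len 0.0324 joint(mod pi) rad 0.15
  mean [0.5141 0.0619] len 0.0323 joint(mod pi) rad 0.122
t 0.1 pos [0.2535 0.5432 0.2177] yaw 64.97 tilt 0.09 F [-0.6 -0.1 -1.6] op 0.0927
tx,ty,tz [-1.0127 -0.6158  0.2932] turn 0.2443 rows>= 6.0 8.0
```

>>> drive_tool([
  {"tx":-0.95,"ty":-0.58,"tz":0.1,"turn":0.215,"jaw":1},
  {"tx":-0.95,"ty":-0.58,"tz":0.1,"turn":0.215,"jaw":1},
  {"tx":-0.95,"ty":-0.58,"tz":0.1,"turn":0.215,"jaw":1},
  {"tx":-0.95,"ty":-0.58,"tz":0.1,"turn":0.215,"jaw":1},
  {"tx":-0.95,"ty":-0.58,"tz":0.1,"turn":0.215,"jaw":1},
  {"tx":-0.95,"ty":-0.58,"tz":0.1,"turn":0.215,"jaw":1},
  {"tx":-0.95,"ty":-0.58,"tz":0.1,"turn":0.215,"jaw":1},
  {"tx":-0.95,"ty":-0.58,"tz":0.1,"turn":0.215,"jaw":1},
  {"tx":-0.95,"ty":-0.58,"tz":0.1,"turn":0.215,"jaw":1},
  {"tx":-0.95,"ty":-0.58,"tz":0.1,"turn":0.215,"jaw":1},
])

```text
t: 1.1
tool_pos: [0.4379, 0.2662, 0.1885]
orientation: [-1.657, -2.668, 0.0]
force: [-0.1, -0.2, -1.2]
opening: 0.0931
```

```bash
python3 -c "
from h import *
go(.4506,.2472,.13,26)
p,d=robot.read_camera('scene'); cv2.imwrite('pics/s1.png',p)"
```

```text
t 1.1 pos [0.4379 0.2662 0.1885] yaw 26.31 tilt 0.03 F [-0.1 -0.2 -1.2] op 0.0931
tx,ty,tz [-0.0756  0.01    0.1951] turn 0.0017 rows>= 1.0 2.0
```

View pics/s1.png

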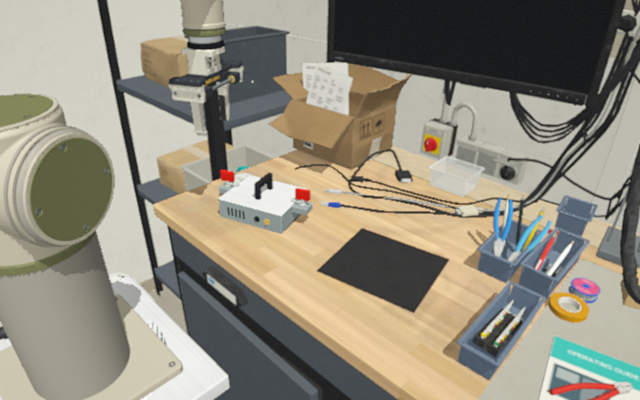

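```bash
python3 - <<'E'
from h import *
d=np.load("pics/top0.npy"); m=np.zeros(d.shape,bool); m[182:214,196:228]=1
P,uv=pts("top",d,m); k=np.hypot(uv[:,0]-212,uv[:,1]-198)<12
print(P[k].min(0),P[k].max(0),np.median(P[k],0)); 
for z in(0,.02): print(plane("top",[[212,198],[200,198],[224,198],[212,186],[212,210]],z).round(3))
q=P[k]; e=q[q[:,2]>.01]; print(e.min(0),e.max(0),np.percentile(q[:,2],[50,80,95]))
E
```

```text
[ 0.4974611   0.26876317 -0.0010191 ] [0.56034594 0.33207407 0.02012034] [0.52995908 0.30287327 0.00666699]
[[0.531 0.305 0.   ]
 [0.532 0.339 0.   ]
 [0.53  0.271 0.   ]
 [0.565 0.305 0.   ]
 [0.497 0.304 0.   ]]
[[0.528 0.299 0.02 ]
 [0.529 0.333 0.02 ]
 [0.527 0.266 0.02 ]
 [0.562 0.3   0.02 ]
 [0.495 0.299 0.02 ]]
[0.4974611  0.26876317 0.0101055 ] [0.56034594 0.33207407 0.02012034] [0.00666699 0.00957778 0.01560648]
```

>>> drive_tool([
  {"tx":-0.0756,"ty":0.01,"tz":0.1,"turn":0.0017,"jaw":1},
  {"tx":-0.0756,"ty":0.01,"tz":0.25,"turn":0.0017,"jaw":1},
  {"tx":-0.0756,"ty":0.01,"tz":0.37,"turn":0.0017,"jaw":1},
  {"tx":-0.0756,"ty":0.01,"tz":0.435,"turn":0.0017,"jaw":1},
  {"tx":-0.0756,"ty":0.01,"tz":0.435,"turn":0.0017,"jaw":1},
], force=15)

```text
t: 1.65
tool_pos: [0.4477, 0.2464, 0.0545]
orientation: [-1.661, -2.662, 0.009]
force: [0.1, 0.8, -0.1]
opening: 0.0928
```

```bash
python3 -c "
from h import *
go(.4506,.2472,.058,26)
p,d=robot.read_camera('scene'); cv2.imwrite('pics/s2.png',cv2.resize(p[80:250,150:330],None,fx=4,fy=3.5))"
```

```text
t 1.65 pos [0.4477 0.2464 0.0545] yaw 26.08 tilt 0.39 F [ 0.1  0.8 -0.1] op 0.0928
tx,ty,tz [-0.0018  0.0097 -0.0117] turn 0.0005 rows>= 1.0 1.0
```

View pics/s2.png

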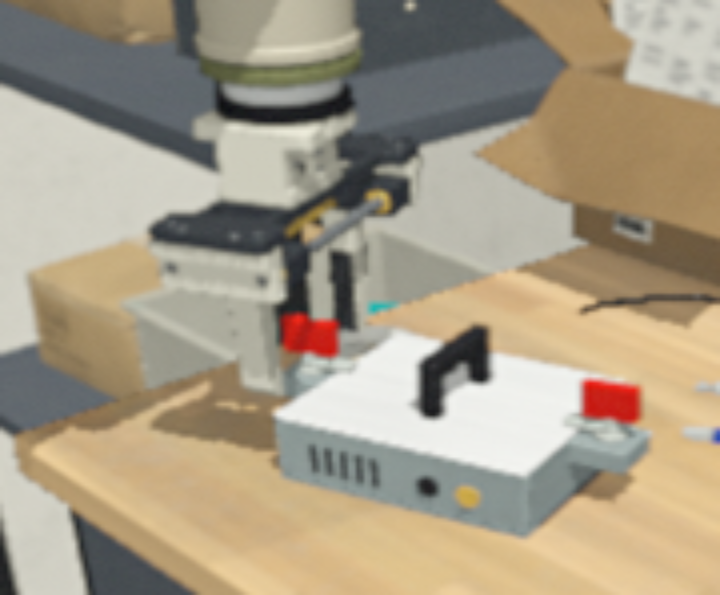

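The open fingers straddle the left wing, which shows at about (310,335) in the crop. I'll centre the tool first, then close.

>>> drive_tool([
  {"ty":0.004,"jaw":1},
  {"ty":0.004,"jaw":1},
])

```text
schema error: expected keys jaw, tx, ty, tz, turn
```

```bash
python3 -c "
from h import *
go(.4506,.2472,.058,26)"
```

```text
t 1.7 pos [0.4494 0.2469 0.0569] yaw 26.07 tilt 0.19 F [ 0.6 -1.   0.1] op 0.0931
tx,ty,tz [-0.001   0.0041 -0.0038] turn 0.0004 rows>= 1.0 1.0
```

>>> drive_tool([
  {"tx":0,"ty":0.002,"tz":0,"turn":0,"jaw":1},
  {"tx":0,"ty":0.002,"tz":0,"turn":0,"jaw":0.3},
  {"tx":0,"ty":0.002,"tz":0,"turn":0,"jaw":0.2},
  {"tx":0,"ty":0.002,"tz":0,"turn":0,"jaw":0},
  {"tx":0,"ty":0.002,"tz":0,"turn":0,"jaw":0},
  {"tx":0,"ty":0.002,"tz":0,"turn":0,"jaw":0},
  {"tx":0,"ty":0.002,"tz":0,"turn":0,"jaw":0},
  {"tx":0,"ty":0.002,"tz":0,"turn":0,"jaw":0},
])

```text
t: 2.5
tool_pos: [0.4517, 0.2466, 0.0581]
orientation: [-1.666, -2.664, 0.0]
force: [-0.2, -0.5, 0.1]
opening: 0.0417
```

```bash
python3 -c "
from h import *
go(.4506,.2472,.058,98); print(robot.read_state()['wrist_torque'])"
```

```text
t 2.5 pos [0.4517 0.2466 0.0581] yaw 25.96 tilt 0.01 F [-0.2 -0.5  0.1] op 0.0417
tx,ty,tz [ 0.0033 -0.0024  0.0003] turn -0.4002 rows>= 9.0 1.0
[-0.04438757  0.03549312  0.01409396]
```

Still closing, so I'll keep holding the pose.

>>> drive_tool([
  {"tx":0.002,"ty":-0.0024,"tz":0,"turn":0,"jaw":0},
  {"tx":0.002,"ty":-0.0024,"tz":0,"turn":0,"jaw":0},
  {"tx":0.002,"ty":-0.0024,"tz":0,"turn":0,"jaw":0},
  {"tx":0.002,"ty":-0.0024,"tz":0,"turn":0,"jaw":0},
  {"tx":0.002,"ty":-0.0024,"tz":0,"turn":0,"jaw":0},
  {"tx":0.002,"ty":-0.0024,"tz":0,"turn":0,"jaw":0},
  {"tx":0.002,"ty":-0.0024,"tz":0,"turn":0,"jaw":0},
])

```text
t: 3.2
tool_pos: [0.4515, 0.2472, 0.0582]
orientation: [1.665, 2.663, 0.002]
force: [4.9, 2.6, -5.3]
opening: 0.0098
```

```bash
python3 -c "
from h import *
go(.4506,.2472,.058,98); print(robot.read_state()['wrist_torque'])"
```

```text
t 3.2 pos [0.4515 0.2472 0.0582] yaw 25.96 tilt 0.09 F [ 4.9  2.6 -5.3] op 0.0098
tx,ty,tz [ 0.0013 -0.0027  0.0008] turn -0.4002 rows>= 9.0 1.0
[ 0.33037665 -0.88385693  0.06443687]
```

>>> drive_tool([
  {"tx":0,"ty":0.003,"tz":0,"turn":-0.02,"jaw":0},
  {"tx":0,"ty":0.003,"tz":0,"turn":-0.055,"jaw":0},
  {"tx":0,"ty":0.003,"tz":0,"turn":-0.095,"jaw":0},
  {"tx":0,"ty":0.003,"tz":0,"turn":-0.135,"jaw":0},
  {"tx":0,"ty":0.003,"tz":0,"turn":-0.175,"jaw":0},
  {"tx":0,"ty":0.003,"tz":0,"turn":-0.215,"jaw":0},
  {"tx":0,"ty":0.003,"tz":0,"turn":-0.255,"jaw":0},
  {"tx":0,"ty":0.003,"tz":0,"turn":-0.295,"jaw":0},
  {"tx":0,"ty":0.003,"tz":0,"turn":-0.335,"jaw":0},
  {"tx":0,"ty":0.003,"tz":0,"turn":-0.375,"jaw":0},
  {"tx":0,"ty":0.003,"tz":0,"turn":-0.405,"jaw":0},
  {"tx":0,"ty":0.003,"tz":0,"turn":-0.405,"jaw":0},
])

```text
t: 4.4
tool_pos: [0.4519, 0.248, 0.0582]
orientation: [-0.248, 3.131, 0.002]
force: [3.4, 4.4, -3.3]
opening: 0.0098
```

```bash
python3 -c "
from h import *
go(.4506,.2472,.058,99); print(robot.read_state()['wrist_torque'])
p,d=robot.read_camera('scene'); cv2.imwrite('pics/s3.png',cv2.resize(p[80:250,150:330],None,fx=4,fy=3.5))"
```

```text
t 4.4 pos [0.4519 0.248  0.0582] yaw 99.07 tilt 0.08 F [ 3.4  4.4 -3.3] op 0.0098
tx,ty,tz [ 0.0047 -0.002   0.0008] turn 0.0004 rows>= 1.0 1.0
[ 0.82426038 -0.55638579  0.02300872]
```

View pics/s3.png

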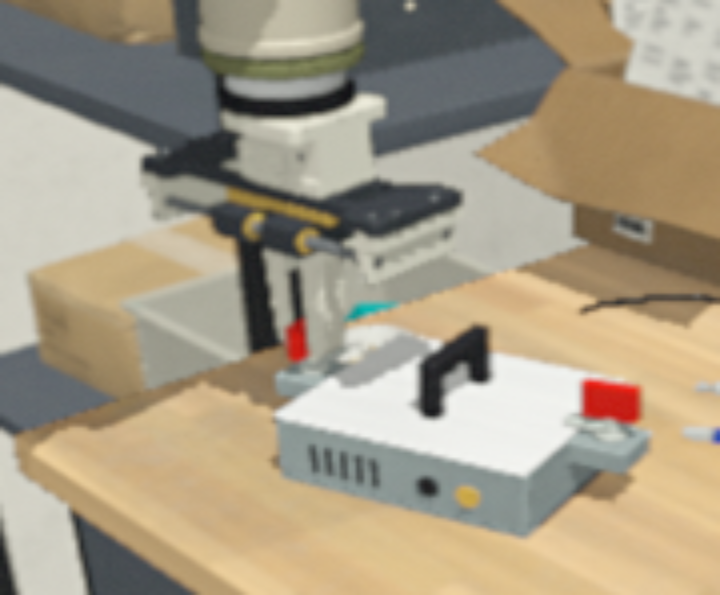

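The wing at about (297,340) in the crop is now edge-on between the fingers, so it turned with them. Next I'll open and rise.

>>> drive_tool([
  {"tx":0,"ty":0,"tz":0,"turn":0,"jaw":0.4},
  {"tx":0,"ty":0,"tz":0,"turn":0,"jaw":0.4},
  {"tx":0,"ty":0,"tz":0,"turn":0,"jaw":0.4},
  {"tx":0,"ty":0,"tz":0,"turn":0,"jaw":0.6},
  {"tx":0,"ty":0,"tz":0,"turn":0,"jaw":0.8},
  {"tx":0,"ty":0,"tz":-0.1,"turn":0,"jaw":1},
  {"tx":0,"ty":0,"tz":-0.25,"turn":0,"jaw":1},
  {"tx":0,"ty":0,"tz":-0.35,"turn":0,"jaw":1},
  {"tx":0,"ty":0,"tz":-0.35,"turn":0,"jaw":1},
])

```text
t: 5.35
tool_pos: [0.4547, 0.2486, 0.1689]
orientation: [-0.242, 3.124, 0.004]
force: [0.3, -0.6, 0.5]
opening: 0.0771
```

```bash
python3 -c "
from h import *
go(.514,.062,.14,26)
p,d=robot.read_camera('scene'); cv2.imwrite('pics/s4.png',cv2.resize(p[80:250,150:330],None,fx=4,fy=3.5))"
```

```text
t 5.35 pos [0.4547 0.2486 0.1689] yaw 98.87 tilt 0.52 F [ 0.3 -0.6  0.5] op 0.0771
tx,ty,tz [-0.0986 -0.6453  0.096 ] turn 0.4048 rows>= 9.0 4.0
```

View pics/s4.png

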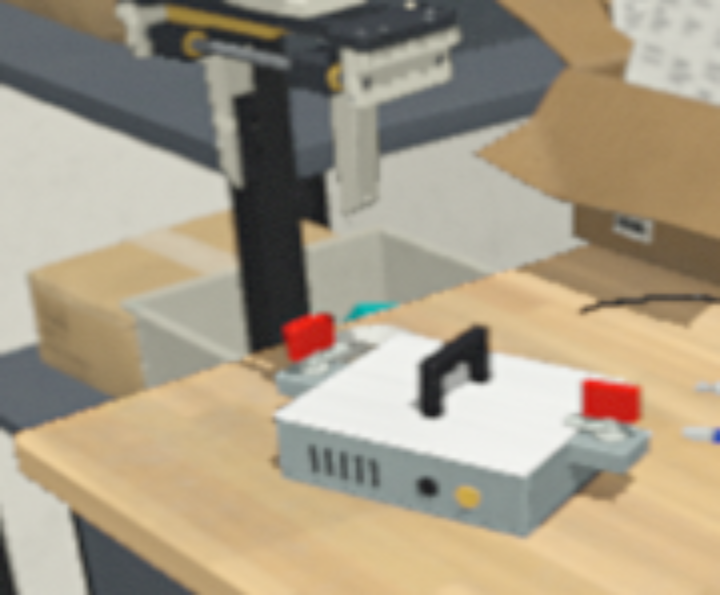

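>>> drive_tool([
  {"tx":-0.05,"ty":-0.1,"tz":0,"turn":0.045,"jaw":1},
  {"tx":-0.05,"ty":-0.23,"tz":0,"turn":0.09,"jaw":1},
  {"tx":-0.07,"ty":-0.36,"tz":0.02,"turn":0.135,"jaw":1},
  {"tx":-0.09,"ty":-0.5,"tz":0.05,"turn":0.18,"jaw":1},
  {"tx":-0.1,"ty":-0.6,"tz":0.08,"turn":0.225,"jaw":1},
  {"tx":-0.1,"ty":-0.645,"tz":0.096,"turn":0.27,"jaw":1},
  {"tx":-0.1,"ty":-0.645,"tz":0.096,"turn":0.315,"jaw":1},
  {"tx":-0.1,"ty":-0.645,"tz":0.096,"turn":0.36,"jaw":1},
  {"tx":-0.1,"ty":-0.645,"tz":0.096,"turn":0.405,"jaw":1},
  {"tx":-0.1,"ty":-0.645,"tz":0.096,"turn":0.405,"jaw":1},
  {"tx":-0.1,"ty":-0.645,"tz":0.096,"turn":0.405,"jaw":1},
  {"tx":-0.1,"ty":-0.645,"tz":0.096,"turn":0.405,"jaw":1},
])

```text
t: 6.6
tool_pos: [0.5107, 0.0608, 0.1337]
orientation: [-1.661, -2.666, 0.001]
force: [-0.8, -0.0, -0.1]
opening: 0.0929
```

```bash
python3 -c "
from h import *
go(.515,.0622,.058,26)
p,d=robot.read_camera('scene'); cv2.imwrite('pics/s5.png',cv2.resize(p[60:250,150:350],None,fx=4,fy=3))"
```

```text
t 6.6 pos [0.5107 0.0608 0.1337] yaw 26.16 tilt 0.06 F [-0.8 -0.  -0.1] op 0.0929
tx,ty,tz [-0.0023  0.0152  0.2523] turn 0.0009 rows>= 1.0 2.0
```

View pics/s5.png

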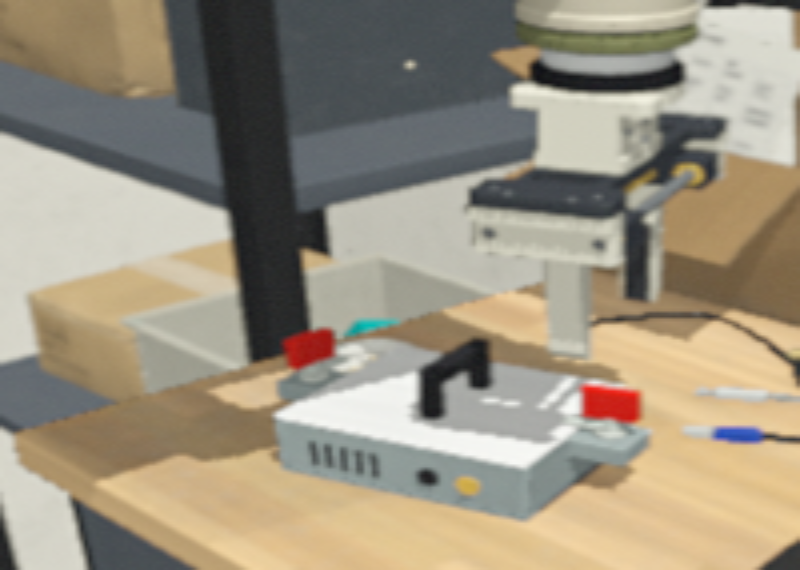

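>>> drive_tool([
  {"tx":-0.0023,"ty":0.0152,"tz":0.08,"turn":0.0009,"jaw":1},
  {"tx":-0.0023,"ty":0.0152,"tz":0.18,"turn":0.0009,"jaw":1},
  {"tx":-0.0023,"ty":0.0152,"tz":0.252,"turn":0.0009,"jaw":1},
  {"tx":-0.0023,"ty":0.0152,"tz":0.252,"turn":0.0009,"jaw":1},
  {"tx":-0.0023,"ty":0.0152,"tz":0.252,"turn":0.0009,"jaw":0.5},
  {"tx":-0.0023,"ty":0.0152,"tz":0.252,"turn":0.0009,"jaw":0.3},
  {"tx":-0.0023,"ty":0.0152,"tz":0.252,"turn":0.0009,"jaw":0.3},
  {"tx":-0.0023,"ty":0.0152,"tz":0.252,"turn":0.0009,"jaw":0.3},
  {"tx":-0.0023,"ty":0.0152,"tz":0.252,"turn":0.0009,"jaw":0.3},
  {"tx":-0.0023,"ty":0.0152,"tz":0.252,"turn":0.0009,"jaw":0.3},
])

```text
t: 7.65
tool_pos: [0.5157, 0.0621, 0.0591]
orientation: [1.669, 2.661, 0.0]
force: [0.3, 0.6, 0.5]
opening: 0.0497
```

```bash
python3 -c "
from h import *
go(.515,.0622,.058,26)
p,d=robot.read_camera('scene'); cv2.imwrite('pics/s6.png',cv2.resize(p[60:250,150:350],None,fx=4,fy=3))"
```

```text
t 7.65 pos [0.5157 0.0621 0.0591] yaw 25.81 tilt 0.03 F [0.3 0.6 0.5] op 0.0497
tx,ty,tz [ 0.0011 -0.0019  0.0036] turn -0.0011 rows>= 1.0 1.0
```

View pics/s6.png

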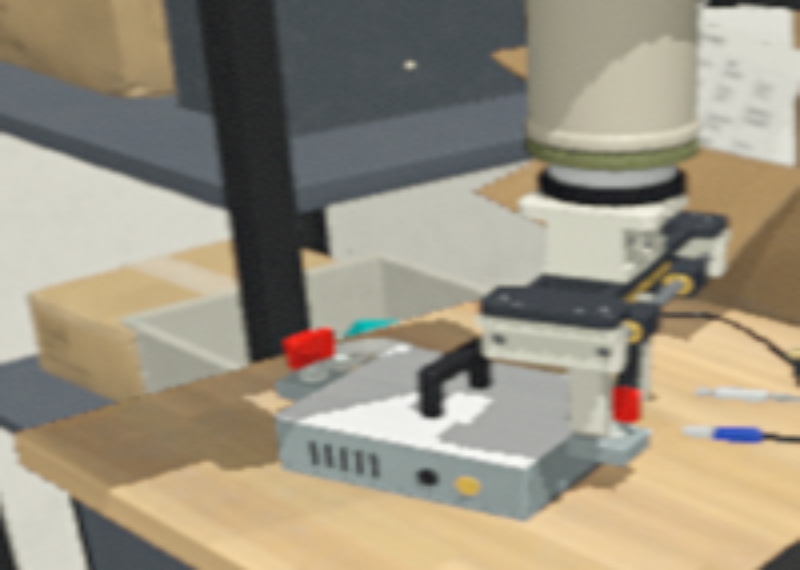

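The fingers stand on both sides of the right wing, at about (625,405) in the crop. I'll close.

>>> drive_tool([
  {"tx":0,"ty":-0.001,"tz":0.003,"turn":0,"jaw":0},
  {"tx":0,"ty":-0.001,"tz":0.003,"turn":0,"jaw":0},
  {"tx":0,"ty":-0.001,"tz":0.003,"turn":0,"jaw":0},
  {"tx":0,"ty":-0.001,"tz":0.003,"turn":0,"jaw":0},
  {"tx":0,"ty":-0.001,"tz":0.003,"turn":0,"jaw":0},
  {"tx":0,"ty":-0.001,"tz":0.003,"turn":0,"jaw":0},
  {"tx":0,"ty":-0.001,"tz":0.003,"turn":0,"jaw":0},
  {"tx":0,"ty":-0.001,"tz":0.003,"turn":0,"jaw":0},
  {"tx":0,"ty":-0.001,"tz":0.003,"turn":0,"jaw":0},
])

```text
t: 8.6
tool_pos: [0.5156, 0.0622, 0.0578]
orientation: [1.669, 2.661, 0.001]
force: [5.2, 2.0, -3.5]
opening: 0.0098
```

```bash
python3 -c "
from h import *
go(.515,.0622,.058,99); print(robot.read_state()['wrist_torque'])"
```

```text
t 8.6 pos [0.5156 0.0622 0.0578] yaw 25.81 tilt 0.05 F [ 5.2  2.  -3.5] op 0.0098
tx,ty,tz [ 0.0008 -0.0017 -0.0005] turn -0.4066 rows>= 9.0 1.0
[ 0.32699545 -0.84866525  0.01009054]
```

>>> drive_tool([
  {"tx":0,"ty":0.002,"tz":0,"turn":-0.02,"jaw":0},
  {"tx":0,"ty":0.002,"tz":0,"turn":-0.055,"jaw":0},
  {"tx":0,"ty":0.002,"tz":0,"turn":-0.095,"jaw":0},
  {"tx":0,"ty":0.002,"tz":0,"turn":-0.135,"jaw":0},
  {"tx":0,"ty":0.002,"tz":0,"turn":-0.175,"jaw":0},
  {"tx":0,"ty":0.002,"tz":0,"turn":-0.215,"jaw":0},
  {"tx":0,"ty":0.002,"tz":0,"turn":-0.255,"jaw":0},
  {"tx":0,"ty":0.002,"tz":0,"turn":-0.295,"jaw":0},
  {"tx":0,"ty":0.002,"tz":0,"turn":-0.335,"jaw":0},
  {"tx":0,"ty":0.002,"tz":0,"turn":-0.375,"jaw":0},
  {"tx":0,"ty":0.002,"tz":0,"turn":-0.406,"jaw":0},
  {"tx":0,"ty":0.002,"tz":0,"turn":-0.406,"jaw":0},
])

```text
t: 9.8
tool_pos: [0.5159, 0.0628, 0.0579]
orientation: [-0.249, 3.131, 0.001]
force: [4.1, 4.1, -3.3]
opening: 0.0097
```

>>> drive_tool([
  {"tx":0,"ty":0,"tz":0,"turn":0,"jaw":0.4},
  {"tx":0,"ty":0,"tz":0,"turn":0,"jaw":0.4},
  {"tx":0,"ty":0,"tz":0,"turn":0,"jaw":0.4},
  {"tx":0,"ty":0,"tz":0,"turn":0,"jaw":0.6},
  {"tx":0,"ty":0,"tz":0,"turn":0,"jaw":0.8},
  {"tx":0,"ty":0,"tz":-0.1,"turn":0,"jaw":1},
  {"tx":0,"ty":0,"tz":-0.25,"turn":0,"jaw":1},
  {"tx":0,"ty":0,"tz":-0.35,"turn":0,"jaw":1},
  {"tx":0,"ty":0,"tz":-0.35,"turn":0,"jaw":1},
  {"tx":0,"ty":0,"tz":-0.35,"turn":0,"jaw":1},
  {"tx":0,"ty":0,"tz":-0.35,"turn":0,"jaw":1},
])

```text
t: 10.9
tool_pos: [0.5149, 0.0622, 0.1614]
orientation: [0.243, -3.13, -0.0]
force: [-0.3, -0.3, 0.0]
opening: 0.091
```

```bash
python3 -c "
from h import *
go(.483,.1545,.14,109)
p,d=robot.read_camera('scene'); cv2.imwrite('pics/s7.png',cv2.resize(p[60:250,150:350],None,fx=4,fy=3))
p,d=robot.read_camera('top'); cv2.imwrite('pics/top1.png',p);np.save('pics/top1.npy',d);cv2.imwrite('pics/t7.png',cv2.resize(p[165:265,190:330],None,fx=5,fy=5,interpolation=cv2.INTER_NEAREST))"; python3 wings.py 1
```

```text
t 10.9 pos [0.5149 0.0622 0.1614] yaw 98.88 tilt 0.12 F [-0.3 -0.3  0. ] op 0.091
tx,ty,tz [0.0573 0.3203 0.0717] turn -0.0562 rows>= 2.0 2.0
left pred [0.4505 0.2471] 30
  mean [0.4526 0.2492] len 0.0313 joint(mod pi) rad 1.323
  mean [0.4525 0.249 ] len 0.0308 joint(mod pi) rad 1.324
right pred [0.5145 0.0619] 19
  mean [0.504  0.0602] len 0.0119 joint(mod pi) rad 1.451
  mean [0.504  0.0599] len 0.0115 joint(mod pi) rad 1.48
```

View pics/s7.png

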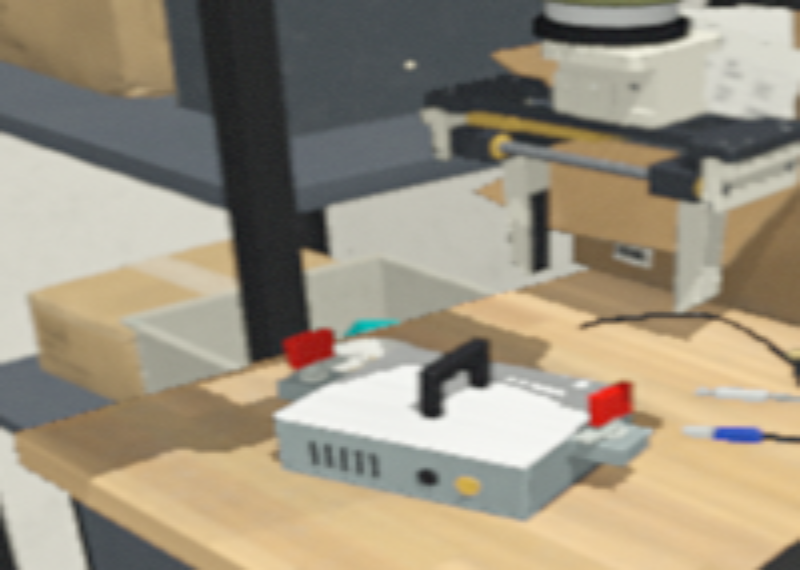

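View pics/t7.png

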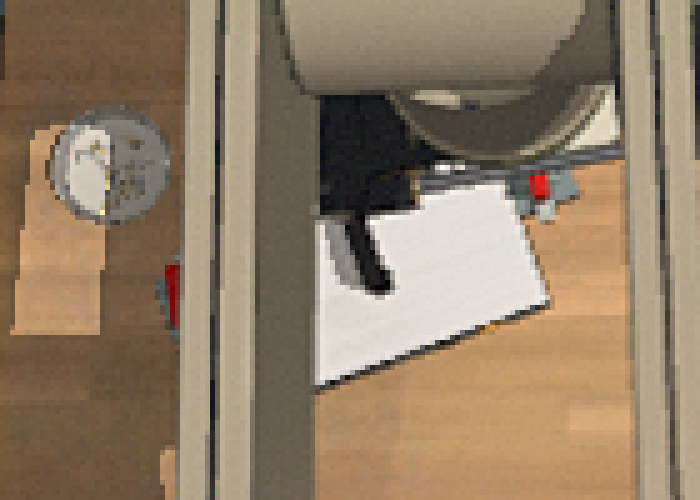

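>>> drive_tool([
  {"tx":0.03,"ty":0.15,"tz":0,"turn":-0.03,"jaw":1},
  {"tx":0.057,"ty":0.29,"tz":0,"turn":-0.056,"jaw":1},
  {"tx":0.0548,"ty":0.3228,"tz":0.05,"turn":-0.056,"jaw":1},
  {"tx":0.0548,"ty":0.3228,"tz":0.08,"turn":-0.056,"jaw":1},
  {"tx":0.0548,"ty":0.3228,"tz":0.08,"turn":-0.056,"jaw":1},
  {"tx":0.0548,"ty":0.3228,"tz":0.08,"turn":-0.056,"jaw":1},
])

```text
t: 11.6
tool_pos: [0.4843, 0.1542, 0.138]
orientation: [0.515, -3.097, 0.001]
force: [0.8, 0.0, -0.9]
opening: 0.093
```

```bash
python3 -c "
from h import *
go(.4838,.1552,.061,109.05)
p,d=robot.read_camera('scene'); cv2.imwrite('pics/s8.png',cv2.resize(p[60:250,150:350],None,fx=4,fy=3))"
```

```text
t 11.6 pos [0.4843 0.1542 0.138 ] yaw 108.88 tilt 0.11 F [ 0.8  0.  -0.9] op 0.093
tx,ty,tz [2.000e-04 3.700e-03 2.566e-01] turn -0.001 rows>= 1.0 2.0
```

View pics/s8.png

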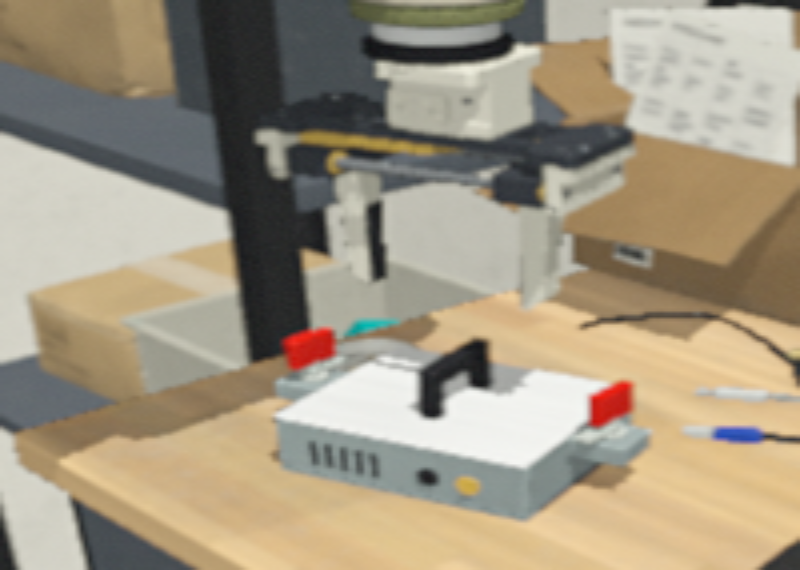

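Both wings are clear, at (310,348) and (611,402) in the crop, and the jaws straddle the handle at (455,378). I'll descend and grip.

>>> drive_tool([
  {"tx":0,"ty":0.003,"tz":0.1,"turn":0,"jaw":1},
  {"tx":0,"ty":0.003,"tz":0.2,"turn":0,"jaw":1},
  {"tx":0,"ty":0.003,"tz":0.256,"turn":0,"jaw":1},
  {"tx":0,"ty":0.003,"tz":0.256,"turn":0,"jaw":0.6},
  {"tx":0,"ty":0.003,"tz":0.256,"turn":0,"jaw":0.3},
  {"tx":0,"ty":0.003,"tz":0.256,"turn":0,"jaw":0.3},
  {"tx":0,"ty":0.003,"tz":0.256,"turn":0,"jaw":0.25},
  {"tx":0,"ty":0.003,"tz":0.256,"turn":0,"jaw":0.25},
  {"tx":0,"ty":0.003,"tz":0.256,"turn":0,"jaw":0.25},
], force=25)

```text
t: 12.55
tool_pos: [0.4847, 0.1564, 0.0627]
orientation: [-0.518, 3.098, 0.0]
force: [-1.1, 0.4, 0.1]
opening: 0.0498
```

```bash
python3 -c "
from h import *
go(.4838,.1552,.061,109.05)"
```

```text
t 12.55 pos [0.4847 0.1564 0.0627] yaw 108.97 tilt 0.06 F [-1.1  0.4  0.1] op 0.0498
tx,ty,tz [ 0.004  -0.0027  0.0055] turn -0.0004 rows>= 1.0 1.0
```

>>> drive_tool([
  {"tx":0.002,"ty":-0.002,"tz":0.004,"turn":0,"jaw":0},
  {"tx":0.002,"ty":-0.002,"tz":0.004,"turn":0,"jaw":0},
  {"tx":0.002,"ty":-0.002,"tz":0.004,"turn":0,"jaw":0},
  {"tx":0.002,"ty":-0.002,"tz":0.004,"turn":0,"jaw":0},
  {"tx":0.002,"ty":-0.002,"tz":0.004,"turn":0,"jaw":0},
  {"tx":0.002,"ty":-0.002,"tz":0.004,"turn":0,"jaw":0},
  {"tx":0.002,"ty":-0.002,"tz":0.004,"turn":0,"jaw":0},
  {"tx":0.002,"ty":-0.002,"tz":0.004,"turn":0,"jaw":0},
  {"tx":0.002,"ty":-0.002,"tz":0.004,"turn":0,"jaw":0},
  {"tx":0.002,"ty":-0.002,"tz":0.004,"turn":0,"jaw":0},
])

```text
t: 13.55
tool_pos: [0.4838, 0.1555, 0.0608]
orientation: [0.518, -3.099, -0.0]
force: [-0.3, 0.1, -0.5]
opening: 0.0116
```

```bash
python3 -c "
from h import *
go(.4838,.1552,.061,109.05); print(robot.read_state()['wrist_torque'])"
```

```text
t 13.55 pos [0.4838 0.1555 0.0608] yaw 108.97 tilt 0.01 F [-0.3  0.1 -0.5] op 0.0116
tx,ty,tz [ 0.0005 -0.0009 -0.0007] turn -0.0005 rows>= 1.0 1.0
[0.07434315 0.0396097  0.04222332]
```

Gripped at 11.6 mm on the 12 mm bar. I'll lift slowly first.

>>> drive_tool([
  {"tx":0,"ty":0,"tz":-0.01,"turn":0,"jaw":0},
  {"tx":0,"ty":0,"tz":-0.03,"turn":0,"jaw":0},
  {"tx":0,"ty":0,"tz":-0.06,"turn":0,"jaw":0},
  {"tx":0,"ty":0,"tz":-0.1,"turn":0,"jaw":0},
  {"tx":0,"ty":0,"tz":-0.14,"turn":0,"jaw":0},
  {"tx":0,"ty":0,"tz":-0.18,"turn":0,"jaw":0},
  {"tx":0,"ty":0,"tz":-0.22,"turn":0,"jaw":0},
  {"tx":0,"ty":0,"tz":-0.25,"turn":0,"jaw":0},
  {"tx":0,"ty":0,"tz":-0.25,"turn":0,"jaw":0},
])

```text
t: 14.45
tool_pos: [0.485, 0.1558, 0.1379]
orientation: [-0.517, 3.096, 0.0]
force: [0.2, 0.1, -2.9]
opening: 0.0117
```

```bash
python3 -c "
from h import *
go(.5185,-.164,.13,100.7); print(robot.read_state()['wrist_torque'])
p,d=robot.read_camera('scene'); cv2.imwrite('pics/s9.png',cv2.resize(p[60:250,150:350],None,fx=4,fy=3))"
```

```text
t 14.45 pos [0.485  0.1558 0.1379] yaw 108.97 tilt 0.17 F [ 0.2  0.1 -2.9] op 0.0117
tx,ty,tz [ 0.241  -1.0442  0.0259] turn 0.0459 rows>= 1.0 7.0
[ 0.0368018  -0.04334632 -0.03678612]
```

View pics/s9.png

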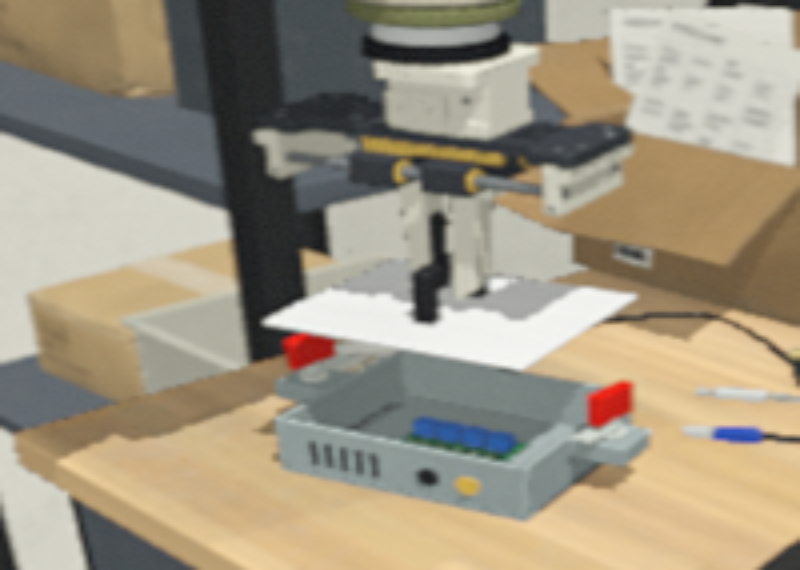

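The cover is up, level and held by the handle; the open box shows below it, with the wings still turned at (308,350) and (611,402). Next I'll carry it to the mat.

>>> drive_tool([
  {"tx":0.01,"ty":-0.05,"tz":-0.02,"turn":0,"jaw":0},
  {"tx":0.04,"ty":-0.14,"tz":-0.03,"turn":0.005,"jaw":0},
  {"tx":0.07,"ty":-0.25,"tz":-0.03,"turn":0.01,"jaw":0},
  {"tx":0.1,"ty":-0.37,"tz":-0.03,"turn":0.015,"jaw":0},
  {"tx":0.13,"ty":-0.49,"tz":-0.03,"turn":0.02,"jaw":0},
  {"tx":0.16,"ty":-0.61,"tz":-0.03,"turn":0.03,"jaw":0},
  {"tx":0.19,"ty":-0.73,"tz":-0.03,"turn":0.035,"jaw":0},
  {"tx":0.21,"ty":-0.84,"tz":-0.03,"turn":0.04,"jaw":0},
  {"tx":0.23,"ty":-0.93,"tz":-0.02,"turn":0.046,"jaw":0},
  {"tx":0.24,"ty":-0.99,"tz":0,"turn":0.046,"jaw":0},
  {"tx":0.24,"ty":-1.0,"tz":0,"turn":0.046,"jaw":0},
  {"tx":0.24,"ty":-1.0,"tz":0,"turn":0.046,"jaw":0},
])

```text
t: 15.7
tool_pos: [0.5128, -0.1513, 0.1348]
orientation: [0.292, -3.126, -0.002]
force: [0.5, 0.0, -2.4]
opening: 0.0115
```

```bash
python3 -c "
from h import *
go(.5185,-.1645,.030,100.7); print(robot.read_state()['wrist_torque'])
p,d=robot.read_camera('scene'); cv2.imwrite('pics/s10.png',p)"
```

```text
t 15.7 pos [ 0.5128 -0.1513  0.1348] yaw 100.66 tilt 0.12 F [ 0.5  0.  -2.4] op 0.0115
tx,ty,tz [-0.0111 -0.0474  0.3493] turn -0.0002 rows>= 1.0 3.0
[ 0.05518533  0.00096462 -0.01503861]
```

View pics/s10.png

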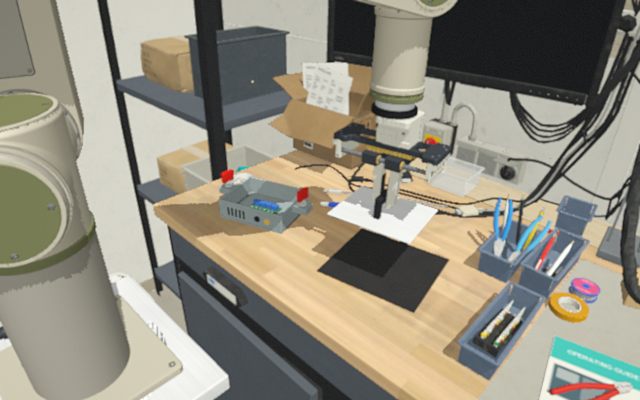

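The cover is held level above the mat, at about (385,212) in the picture, with its shadow on the mat. I'll lower to just above contact.

>>> drive_tool([
  {"tx":-0.011,"ty":-0.047,"tz":0.03,"turn":0,"jaw":0},
  {"tx":-0.011,"ty":-0.047,"tz":0.09,"turn":0,"jaw":0},
  {"tx":-0.011,"ty":-0.047,"tz":0.16,"turn":0,"jaw":0},
  {"tx":-0.011,"ty":-0.047,"tz":0.22,"turn":0,"jaw":0},
  {"tx":-0.011,"ty":-0.047,"tz":0.27,"turn":0,"jaw":0},
  {"tx":-0.011,"ty":-0.047,"tz":0.31,"turn":0,"jaw":0},
  {"tx":-0.011,"ty":-0.047,"tz":0.33,"turn":0,"jaw":0},
  {"tx":-0.011,"ty":-0.047,"tz":0.34,"turn":0,"jaw":0},
  {"tx":-0.011,"ty":-0.047,"tz":0.34,"turn":0,"jaw":0},
  {"tx":-0.011,"ty":-0.047,"tz":0.34,"turn":0,"jaw":0},
])

```text
t: 16.75
tool_pos: [0.5197, -0.1651, 0.0346]
orientation: [-0.292, 3.127, -0.001]
force: [-1.0, 0.2, -3.5]
opening: 0.0117
```

```bash
python3 -c "
from h import *
go(.5185,-.1645,.0258,100.7); print(robot.read_state()['wrist_torque'])
p,d=robot.read_camera('scene'); cv2.imwrite('pics/s11.png',cv2.resize(p[170:320,290:470],None,fx=4,fy=4))"
```

```text
t 16.75 pos [ 0.5197 -0.1651  0.0346] yaw 100.68 tilt 0.07 F [-1.   0.2 -3.5] op 0.0117
tx,ty,tz [0.0037 0.0029 0.0294] turn -0.0001 rows>= 1.0 1.0
[ 0.04883617 -0.02693107  0.02688632]
```

View pics/s11.png

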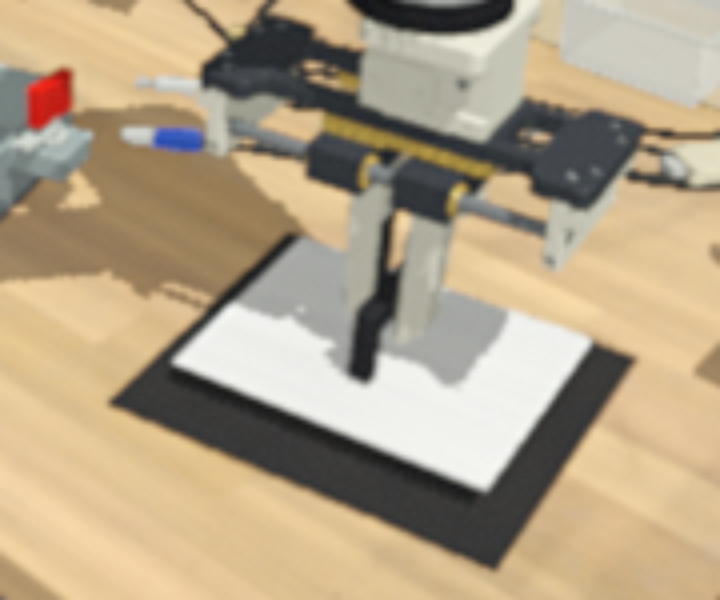

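It hovers over the mat, aligned with it (cover centre near (385,360) in the crop). I'll lower the last 9 mm.

>>> drive_tool([
  {"tx":0.002,"ty":0.001,"tz":0.005,"turn":0,"jaw":0},
  {"tx":0.002,"ty":0.001,"tz":0.01,"turn":0,"jaw":0},
  {"tx":0.002,"ty":0.001,"tz":0.015,"turn":0,"jaw":0},
  {"tx":0.002,"ty":0.001,"tz":0.02,"turn":0,"jaw":0},
  {"tx":0.002,"ty":0.001,"tz":0.024,"turn":0,"jaw":0},
  {"tx":0.002,"ty":0.001,"tz":0.028,"turn":0,"jaw":0},
  {"tx":0.002,"ty":0.001,"tz":0.028,"turn":0,"jaw":0},
  {"tx":0.002,"ty":0.001,"tz":0.028,"turn":0,"jaw":0},
])

```text
t: 17.6
tool_pos: [0.5185, -0.1647, 0.0258]
orientation: [0.293, -3.128, 0.0]
force: [-2.6, 1.0, 3.6]
opening: 0.0115
```

```bash
python3 -c "
from h import *
go(.5185,-.1645,.0258,100.7); print(robot.read_state()['wrist_torque'])"
```

```text
t 17.6 pos [ 0.5185 -0.1647  0.0258] yaw 100.69 tilt 0.0 F [-2.6  1.   3.6] op 0.0115
tx,ty,tz [ 0.      0.0005 -0.    ] turn -0.0001 rows>= 1.0 1.0
[ 0.26747944  0.51647103 -0.02299335]
```

Vertical force went from −3.5 N to +3.6 N at the predicted height, so the cover is resting on the mat. I'll release and rise.

>>> drive_tool([
  {"tx":0,"ty":0,"tz":0,"turn":0,"jaw":0},
  {"tx":0,"ty":0,"tz":0,"turn":0,"jaw":0.15},
  {"tx":0,"ty":0,"tz":0,"turn":0,"jaw":0.3},
  {"tx":0,"ty":0,"tz":0,"turn":0,"jaw":0.5},
  {"tx":0,"ty":0,"tz":0,"turn":0,"jaw":0.6},
  {"tx":0,"ty":0,"tz":0,"turn":0,"jaw":0.6},
  {"tx":0,"ty":0,"tz":-0.03,"turn":0,"jaw":0.6},
  {"tx":0,"ty":0,"tz":-0.12,"turn":0,"jaw":0.6},
  {"tx":0,"ty":0,"tz":-0.25,"turn":0,"jaw":0.6},
  {"tx":0,"ty":0,"tz":-0.38,"turn":0,"jaw":0.6},
  {"tx":0,"ty":0,"tz":-0.45,"turn":0,"jaw":0.6},
  {"tx":0,"ty":0,"tz":-0.45,"turn":0,"jaw":0.6},
])

```text
t: 18.8
tool_pos: [0.5212, -0.1658, 0.1657]
orientation: [-0.292, 3.121, -0.006]
force: [0.7, -0.1, 0.3]
opening: 0.0555
```

>>> drive_tool([
  {"tx":-0.2,"ty":0.1,"tz":-0.15,"turn":0,"jaw":0.6},
  {"tx":0.1,"ty":0.2,"tz":-0.2,"turn":0,"jaw":0.6},
  {"tx":0.3,"ty":0.3,"tz":-0.25,"turn":0,"jaw":0.6},
  {"tx":0.4,"ty":0.3,"tz":-0.25,"turn":0,"jaw":0.6},
  {"tx":0.4,"ty":0.3,"tz":-0.25,"turn":0,"jaw":0.6},
  {"tx":0.4,"ty":0.3,"tz":-0.25,"turn":0,"jaw":0.6},
])

```text
t: 19.4
tool_pos: [0.3818, -0.0981, 0.2355]
orientation: [-0.292, 3.127, -0.001]
force: [0.5, 0.1, 0.1]
opening: 0.0558
```

```bash
cat > fin.py <<'E'
from h import *
s,p,M,y=pose(); print(s['t'],p.round(3),s['force'].round(1),round(s['opening'],3))
for n in("scene","top"):
    a,d=robot.read_camera(n); cv2.imwrite(f'pics/{n}F.png',a); np.save(f'pics/{n}F.npy',d)
E
python3 fin.py; python3 wings.py F
```

```text
19.4 [ 0.382 -0.098  0.236] [0.5 0.1 0.1] 0.056
left pred [0.4505 0.2471] 53
  mean [0.4504 0.2464] len 0.033 joint(mod pi) rad 1.416
  mean [0.4503 0.2467] len 0.0328 joint(mod pi) rad 1.407
right pred [0.5145 0.0619] 49
  mean [0.5142 0.062 ] len 0.0328 joint(mod pi) rad 1.413
  mean [0.5141 0.0616] len 0.0328 joint(mod pi) rad 1.41
```

View pics/sceneF.png

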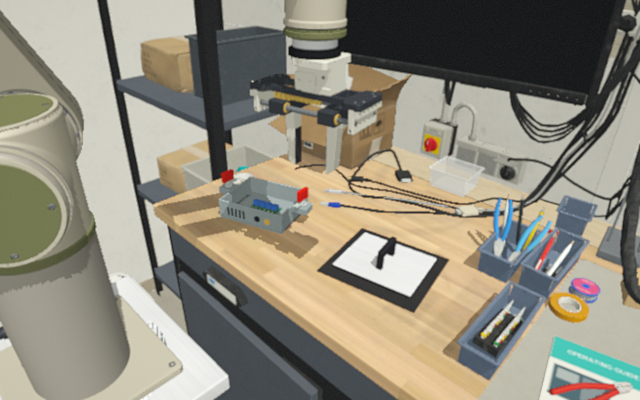

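View pics/topF.png

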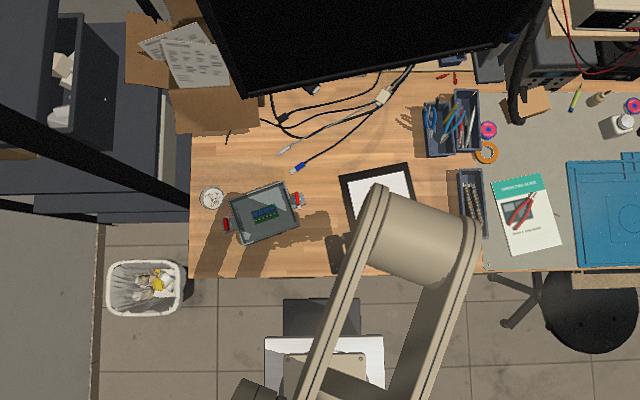

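The scene view shows the cover lying centred on the mat at (390,265), and both wings turned. The top view shows both wings but the arm hides most of the cover, so I'll measure from the scene view and then hand in.

```bash
python3 - <<'E'
from h import *
a=cv2.imread('pics/sceneF.png'); d=np.load('pics/sceneF.npy')
w=(a.min(2)>150); w[:225]=0;w[310:]=0;w[:,:315]=0;w[:,450:]=0
cs,_=cv2.findContours(w.astype(np.uint8),0,2); c=max(cs,key=cv2.contourArea)
print("cover",cv2.minAreaRect(plane("scene",c.reshape(-1,2),.013)[:,:2].astype(np.float32)))
P,_=pts("scene",d,w); A=np.c_[P[:,:2],np.ones(len(P))]; x=np.linalg.lstsq(A,P[:,2],rcond=None)[0]; print("z med",np.median(P[:,2]),"slope",np.hypot(*x[:2]))
robot.close_job()
E
```

```text
cover ((0.516773521900177, -0.16580241918563843), (0.13437823951244354, 0.1619088500738144), 10.685842514038086)
z med 0.010564187139921244 slope 0.018126896465745407
the job is handed in; nothing more can be done
```

The cover is off the enclosure and lying flat in the middle of the mat, with both thumbscrews left loose; I handed the job in at about 19.5 s. I gripped each wing and turned it about 73° counter-clockwise with the cover still seated, then lifted the cover by its handle and lowered it onto the mat. I let go only after the force reading showed it resting there.

**Last checks**
- **Screws:** the top view puts both at about 1.41 rad. The gripper's final angle gives about 1.39 rad.
- **Cover position:** its centre is at about (0.517, −0.166), within 2 mm of my mat-centre measurements. Its yaw of 10.7° matches the mat's.
- **Flatness:** the slope is about 0.02 rad. The upper face reads 10.6 mm high against the 13 mm expected, close to the 2 mm calibration error.
- **Robot:** the gripper is open and clear of everything, with wrist force near zero.

**Disagreement:** an earlier top view read 1.32 rad for the left screw and about 1.45 rad for the right, because the arm partly hid both wings. The unobstructed view at the end agreed with the gripper angles. In that last top view the arm hid most of the cover, so its position comes from the scene camera alone.

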